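Snug the adjustable wrench on the router collet nut and tighten it

ROBOT

A 6-joint arm with a two-finger parallel gripper is mounted at the origin on the work surface. World frame = base frame: x ahead of the robot, y to its left, z up, the work surface at z = 0. Lengths are in mm, angles in rad, forces in N, time in s.
With the tool pointing down it reaches from about 350 to 975 mm from the base axis. Payload 7.1 kg.
Tool frame: the origin (TCP) lies at the very end of the fingers, on their centre line; the grasp point (between the pads) lies 19 mm behind it; z points along the fingers, y is the direction in which the jaws open and shut (so a half turn about z gives the same grasp; the last joint's range is limited). The gripper opens to 88 mm and grips with 3 to 60 N. Pads are 20 mm wide; open, the fingers measure 115 mm over their backs; the gripper's body (75 mm by 178 mm) begins 61 mm behind the grasp point.
Start: joints at [1.271, 0.423, 1.63, -0, 1.089, -0.019], TCP at [173.171, 600.514, 222.675] pointing down, gripper open.
Joint ranges: [-3, 3], [-0.9, 2.11], [0.09, 2.58], [-1.31, 4.45], [0.11, 2.69], [-2.54, 2.54]. Speed limits (rad/s): [2.39, 2.39, 3.01, 3.14, 3.14, 3.14].

INTERFACE

Orientations are given as a rotation vector (axis times angle).
In Python, from workcell import * gives the robot as it stands.
- The arm moves only by the tool play_rows, never from a script. Its argument "plan" is text: rows parted by semicolons, each of 7 numbers parted by spaces: the finger opening in cm, from 0 to 8.78, then the shift along the tool's x, y, z in cm, then the turn, a rotation vector about the tool's x, y, z in degrees. A call has 1 to 20 rows; each row shifts and turns the commanded pose from where the row before left it, along the tool's axes as they then stand; what a row does not reach is not made up. A row lasts 1/8 s, in which the tool goes at most 62.5 mm and 10.7 degrees, less where a joint would pass 70% of its speed; a pose out of reach is approached as far as the arm can. A call is refused whole if a number of a shift passes 6.25 or a number of a turn 10.7, either way. A call with a gripper value outside its range is refused whole. The fingers move at their own pace and stop on an object; the grip force is fixed at half the most. Time passes only in rows, so rows that do not move let the fingers close. It gives the time, the measured TCP pose, the force and the opening at its end, in the units of the state.
- get_obs(): the state, without advancing time (a new reading comes with each control period).
- get_image(name): name is "side" or "top" or "wrist"; returns a dict with "pixels" (400x640x3 uint8, red, green, blue), "range_z" (400x640 float32, mm along the optical axis (not along the pixel's ray), 0 where there is no reading), "fx", "fy", "cx", "cy" (pixels), "distortion" ([k1, k2, p1, p2, k3] as OpenCV has them; the pictures are not rectified), "eye" and "attitude" of the camera in the world. Camera axes: x right, y down, z forward; pixel columns grow to the right and rows downward; lengths in mm; the calibration is good to about 2 mm. A picture is of the moment at which its call begins.
- close_job(): hands the job in, once; it reports no verdict.
The state is a dict: "t": time; "qpos": joint angles; "qvel": joint speeds; "joint_torque": joint torques, N m; "ee_pos": TCP position; "orientation": TCP orientation; "ft_force": force on the tool from outside, world axes, zero at the start; "moment": the same for the moment, N m; "width": finger opening in mm.
Only numpy, scipy, OpenCV 4.12 (cv2) and the standard library are available. Lean on these libraries where they do the work, as an engineer would, in place of code of your own. Each camera call takes 0.05 s, during which the arm holds its last target. There are 200 camera calls.

TASK

The adjustable wrench is already lying around the router's collet nut, but its jaw is too wide. Roll the worm with a light finger until the jaw closes snugly on the nut, without turning the nut yet; then swing the handle clockwise (seen from above) until the nut comes up firm, without forcing it further. Leave the wrench lying snug on the nut and let go; do not knock the router bit or the things lying about.

Things in the scene. Friction and masses are not known exactly. Their poses are not given: they have to be found in the camera images.
- nut_top (a point): centre of the top face of the collet nut, on its vertical axis. The nut is a brass-coloured hexagon, 24 mm across flats, 14 mm tall, standing on the flat router top (surface 15 mm below this point). The wrench lies flat on that surface, already around the nut, one pair of flats within 3 degrees of square to its jaws.
- collet_nut (a joint): how far the nut is screwed down, rad, growing clockwise seen from above. Starts at 0 to 0.06, takes 0.2 to 0.5 N m to turn, and comes up firm (tight) at 0.70. There it stops dead. It stays where it is left.
- jaw (a joint): opening between the wrench's two jaw faces, m: 0.024 when both touch the nut, 2.2 to 3.7 mm wider at the start. It moves only when the worm is rolled: 4 mm for each full turn, 0.64 mm for each rad. Forcing the snugged wrench with more than about 1.1 N m (8 N at the grip) drives the jaw open again.
- wrench_mid (a point): middle of the jaws: lies on the nut's axis when the nut sits in the closed jaws, 8 mm above the wrench's underside. The wrench's axes (the same for all its points): x out of the mouth, away from worm and handle; y from the fixed to the sliding jaw; z up. Grey steel, 235 mm long, 0.5 kg; jaws and throat 16 mm thick, so 1 mm higher than the nut.
- worm_top (a point): highest point of the wrench's worm, at the middle of its length. The worm is a knurled roller, 18 mm in diameter, 16 mm long, its axis along the wrench's y, in a window of the head: 33.5 mm behind the nut's axis (along -x of the wrench) and 12 mm to its +y. It stands 2.5 mm above the throat and 4.5 mm above the window's frame, so a flat fingertip can lie on it and roll it.
- worm: the same worm; origin on its axis, 9 mm below worm_top. Stroking its top towards the mouth (wrench +x) closes the jaw, back opens it. Rolling takes about 4 N of stroke and the knurl grips a finger with friction about 1, so press 8 to 12 N (over 30 N harms it); 15 mm of stroke closes about 1 mm. Once the jaw is tight on the nut the worm stops and the finger skids.
- wrench_grip (a point): where to hold the handle, half-way through its thickness, 140 mm from the nut's axis, 8 mm above the router top. The handle is a straight flat bar running from the nut's axis at 157.5 degrees counter-clockwise from the wrench's x axis; here it is 22 to 23 mm wide and 10 mm thick, with 3 mm of air below.
- router_bit: carbide router bit standing in the collet straight above the nut: 12.7 mm shank, 19 mm blue cutter, its top 79 mm above the bench (61 mm above the router top). Origin: its lower end. It does not turn, as the spindle is locked. Its edges are brittle.
- spare_collet: spare steel collet, a tapered plug 23 mm across and 26 mm tall, standing on the router top (origin: middle of the underside). Leave alone.
- spare_ring: spare red reducer ring, 98 mm across, 6 mm thick, lying on the router top (origin: middle of the underside). Leave alone.
- try_square: carpenter's square with a 105 mm dark wooden stock and a 150 mm steel blade, 20 mm high, lying on the router top (origin: middle of the underside, where blade meets stock). Leave alone.
- tape_roll: roll of masking tape, 110 mm across, 25 mm high, on the bench (origin: middle of the underside). Leave alone.
- primer_tin: blue-banded paint tin, 86 mm across, 110 mm tall, on the bench (origin: middle of the underside). Leave alone.
- push_block: yellow push block with a black handle, 200 x 90 x 66 mm, on the bench (origin: middle of the underside). Leave alone.
- bit_stand: wooden block 150 x 90 mm with four router bits, 64 mm tall, on the bench (origin: middle of the underside). Leave alone.
- screwdriver: screwdriver with an orange handle, 200 mm long, on the bench (origin: middle of the underside). Leave alone.
There are look-alikes about, which are no part of the job. What is shaped like the part that bears jaw but purple is not meant.

How it is judged (in metres and radians):
On the way, in this order (a step that is already met when the one before it is completed fails the run):
1. the worm has closed the jaw snugly on the nut, which has not been turned yet (value of joint jaw below 0.0248 m and value of joint collet_nut below 0.25 rad and horizontal distance between wrench_mid and nut_top below 0.005 m and z of wrench_mid in the frame of nut_top below 0 m and angle between wrench_mid's own z axis and vertical below 0.07 rad), for 0.3 s.
2. the nut has been turned clockwise until firm, the jaw still snug on it (value of joint collet_nut above 0.69 rad and value of joint jaw below 0.0255 m and horizontal distance between wrench_mid and nut_top below 0.005 m and z of wrench_mid in the frame of nut_top below 0 m and angle between wrench_mid's own z axis and vertical below 0.07 rad), for 0.2 s.
At the end, for the whole second after the job is handed in: the nut is screwed down firm (beyond 0.69 rad), the wrench lies flat around it (within 5 mm of the nut's axis, below 4 degrees of tilt) with its jaw still snug (opening under 25.3 mm on the 24 mm nut), and the robot has let go (value of joint collet_nut above 0.69 rad and value of joint jaw below 0.0253 m and horizontal distance between wrench_mid and nut_top below 0.005 m and z of wrench_mid in the frame of nut_top below 0 m and angle between wrench_mid's own z axis and vertical below 0.07 rad); the robot touches nothing.
It fails at once if the nut is worked with the jaw loose, or forced so hard that the jaw is driven open (opening over 26 mm) (value of joint collet_nut above 0.28 rad and value of joint jaw above 0.026 m).
It fails at once if the finger bears on the worm with over 30 N (contact force between the fingers and worm above 30 N).
It fails at once if the robot knocks the router bit (over 5 N) (contact force between any of the fingers, the arm and router_bit above 5 N).
It fails at once if a bystander is moved by over 25 mm (distance of any of spare_collet, spare_ring, try_square, tape_roll, primer_tin, push_block, bit_stand, screwdriver from where it was at the start of the episode above 0.025 m).
It also fails if it takes over 70 s, if anything falls off the work surface, if the arm or the gripper's body presses on something with over 40 N, if the wrist force passes 120 N, or if a joint passes its speed limit or range.

## Working session

There is one attempt and no reset: what is moved stays moved. The work goes in short steps, Python scripts to look and compute and a tool call to move; the robot and the scene stay as the last step left them, time stands still between calls to the robot, and variables do not carry over. Pictures are saved under pics/ and viewed, about 8 in all and at most 12, crops included, and the job is handed in when it is done.

Besides the shell and the picture viewer there is one more tool, called after "Call:" in YAML: its name, and indented under it one key for each argument. play_rows: Moves the arm, as the interface text tells. Its arguments: {"type":"object","properties":{"plan":{"type":"string"}},"required":["plan"]}

```bash
ls; mkdir -p pics
cat > h.py <<'E'
import numpy as np, cv2
from workcell import *
from scipy.spatial.transform import Rotation as R
def grab(n):
    im=get_image(n); np.savez('%s.npz'%n,**{k:np.asarray(v) for k,v in im.items()}); return im
def rot(a):
    a=np.asarray(a,float)
    if a.shape==(3,3): return a
    return R.from_rotvec(a).as_matrix() if a.size==3 else R.from_quat(a).as_matrix()
def K(im): return np.array([[im['fx'],0,im['cx']],[0,im['fy'],im['cy']],[0,0,1]],float)
def ray(im,u,v):
    p=cv2.undistortPoints(np.array([[[u,v]]],float),K(im),np.array(im['distortion'],float))[0,0]
    return rot(im['attitude'])@np.array([p[0],p[1],1.])
def at_z(im,u,v,z):
    d=ray(im,u,v); e=np.array(im['eye'],float); return e+d*(z-e[2])/d[2]
def proj(im,P):
    A=rot(im['attitude']); P=np.atleast_2d(np.array(P,float))
    rv=cv2.Rodrigues(A.T)[0]; t=-A.T@np.array(im['eye'],float)
    return cv2.projectPoints(P,rv,t,K(im),np.array(im['distortion'],float))[0][:,0]
def save(im,name,crop=None,s=1):
    p=np.array(im['pixels'])[:,:,::-1]
    if crop: u0,v0,u1,v1=crop; p=p[v0:v1,u0:u1]
    cv2.imwrite('pics/'+name,cv2.resize(p,None,fx=s,fy=s,interpolation=cv2.INTER_CUBIC))
E
python3 - <<'E'
from h import *
print(get_obs())
for n in ['top','side','wrist']:
    im=grab(n); print(n,im['eye'],im['attitude'],im['fx'],im['distortion'])
t=np.load('top.npz'); s=np.load('side.npz')
cv2.imwrite('pics/a.png',np.vstack([t['pixels'],s['pixels']])[:,:,::-1][:, :] if 0 else t['pixels'][:,:,::-1])
E
```

```text
pics
{'t': 0.0, 'qpos': array([ 1.27097545e+00,  4.23812531e-01,  1.63069251e+00,  3.27063460e-05,
        1.08858091e+00, -1.90046471e-02]), 'qvel': array([ 0.00099299,  0.00160636, -0.00019025, -0.00045009,  0.00073174,
       -0.00043095]), 'joint_torque': array([-2.25233656e-03, -5.44630373e+01, -2.73664963e+01,  6.42812415e-02,
        2.26934039e-02, -1.04188605e-04]), 'ee_pos': array([173.0187501 , 599.99934787, 221.91837859]), 'orientation': array([-4.39643498e-01, -3.11040892e+00,  2.30851969e-03]), 'ft_force': array([ 0.18124453, -0.34568776,  1.01464478]), 'moment': array([-0.0032721 ,  0.03207673,  0.02798034]), 'width': 87.63415073766434}
top [ 359.64743801   29.09004705 1246.18029453] [-2.17886444  2.15077436 -0.16150822] 390.42109742411253 [-0.08517427  0.          0.          0.          0.        ]
side [  159.4395365  -1192.58189244   987.93896613] [-2.1933235   0.27837734 -0.16202475] 458.15316693266936 [-0.10780727  0.          0.          0.          0.        ]
wrist [102.40042471 620.8387664  383.51436392] [2.32511164 1.75140223 0.24119358] 342.4256047677609 [-0.02683865  0.          0.          0.          0.        ]
```

View pics/a.png

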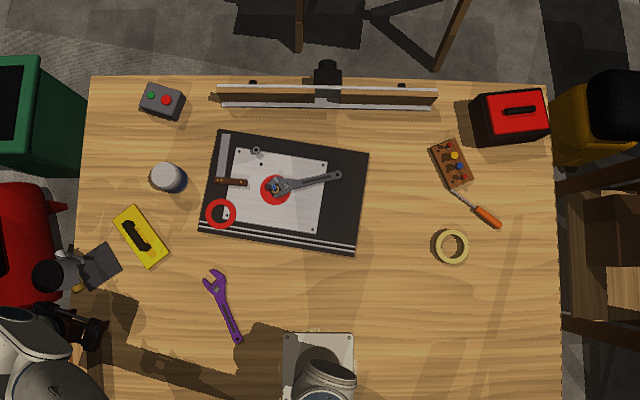

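The top view shows the router plate with the nut and wrench head at about (275,189) and the handle end at (338,175). The purple look-alike is at (222,305).

Run:
```python
from h import *
t=np.load('top.npz')
for p in [(275,189),(338,175),(280,185)]: print(p,at_z(t,*p,30).round(1))
save(t,'b.png',(190,120,370,260),4.4)
w=np.load('wrist.npz')
o=get_obs(); T=rot(o['orientation']); print(T.round(3)); print('cam in tool', T.T@(w['eye']-o['ee_pos']), (T.T@rot(w['attitude'])).round(3))
```

```text
(275, 189) [552.4 141.1  30. ]
(338, 175) [600.3 -57.3  30. ]
(280, 185) [565.4 125.7  30. ]
[[-0.961  0.277 -0.   ]
 [ 0.277  0.961 -0.001]
 [ 0.    -0.001 -1.   ]]
cam in tool [ 7.36298002e+01  1.37461132e-01 -1.61421601e+02] [[ 0.001 -0.962 -0.272]
 [ 1.     0.001  0.   ]
 [ 0.    -0.272  0.962]]
```

View pics/b.png

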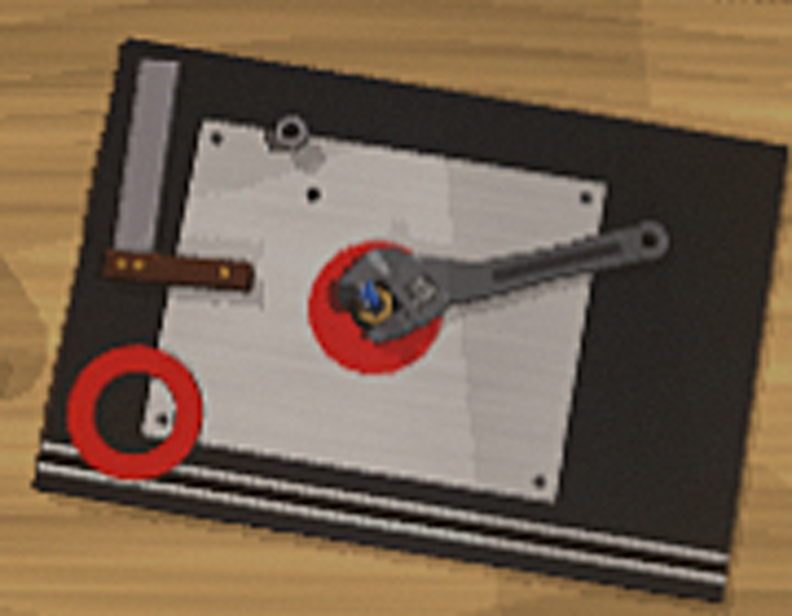

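Call:
play_rows:
  plan: "8.78 -3.65 -2.55 0 0 0 0;8.78 -3.65 -2.55 0 0 0 0;8.78 -3.65 -2.55 0 0 0 0;8.78 -3.65 -2.55 0 0 0 0;8.78 -3.65 -2.55 0 0 0 0;8.78 -3.65 -2.55 0 0 0 0;8.78 -3.65 -2.55 0 0 0 0;8.78 -3.65 -2.55 0 0 0 0;8.78 -3.65 -2.55 0 0 0 0;8.78 -3.65 -2.55 0 0 0 0;8.78 -3.65 -2.55 0 0 0 0;8.78 -3.65 -2.55 0 0 0 0;8.78 -3.65 -2.55 0 0 0 0;8.78 -3.65 -2.55 0 0 0 0;8.78 0 0 0 0 0 10.5"

```text
t: 2.02
ee_pos: [566.8, 113.5, 222.4]
orientation: [0.733, 3.054, -0.0]
ft_force: [-0.5, -0.5, 0.1]
width: 87.8
```

Call:
play_rows:
  plan: "8.78 0 0 0.6 0 0 10.5;8.78 0 0 0.6 0 0 10.5;8.78 0 0 0.6 0 0 10.5;8.78 0 0 0.6 0 0 10.5;8.78 0 0 0.6 0 0 10.5;8.78 0 0 0.6 0 0 10.5;8.78 0 0 0.6 0 0 10.5;8.78 0 0 0.6 0 0 10.5;8.78 0 0 0.6 0 0 10.5;8.78 0 0 0.6 0 0 10.5;8.78 0 0 0.6 0 0 10.5;8.78 0 0 0.6 0 0 2;8.78 0 0 0 0 0 0;8.78 0 0 0 0 0 0"

```text
t: 3.78
ee_pos: [565.3, 115.9, 150.8]
orientation: [2.988, 0.972, 0.0]
ft_force: [0.1, -0.8, -0.5]
width: 87.8
```

Run:
```python
from h import *
o=get_obs(); print(o['ee_pos'],rot(o['orientation']).round(3),o['qpos'].round(2),o['ft_force'])
w=grab('wrist'); print(w['eye']); save(w,'c.png',(120,60,520,360),2)
```

```text
[565.31710002 115.91288722 150.76519794] [[ 0.809  0.588  0.   ]
 [ 0.588 -0.809 -0.   ]
 [ 0.     0.    -1.   ]] [ 0.18  0.45  1.79 -0.    0.91  1.12] [ 0.11262696 -0.75961958 -0.54237998]
[625.81872727 159.54231741 312.28867399]
```

View pics/c.png

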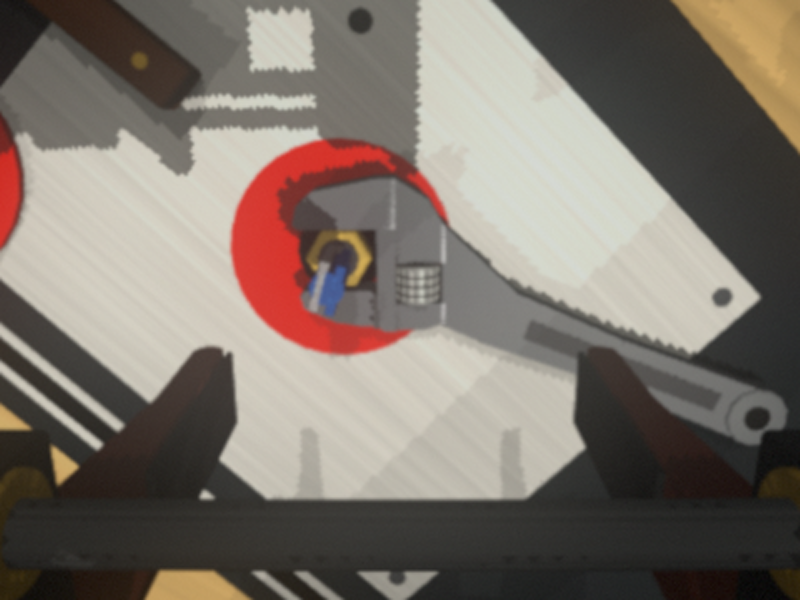

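The wrist view shows the nut centre at crop (340,256), the worm at (418,286) and the handle-end hole at (758,418). The mouth faces left with a gap around the nut.

Run:
```python
from h import *
w=np.load('wrist.npz'); f=lambda u,v,z: at_z(w,120+u/2,60+v/2,z)
n=f(340,256,33); wm=f(418,286,36.5); hh=f(758,418,31)
print('nut',n,'worm',wm,'hole',hh)
v=f(538,330,31)-0; v2=f(708,398,31)
for a,b in ((n,hh),(v,v2)):
    d=b-a; a_=np.degrees(np.arctan2(d[1],d[0])); print('handle ang',a_, 'x ang',a_-157.5)
# head lines: window edge/throat lines (perp to x): (442,220)-(446,325)
for p,q in (((391,180),(396,228)),((377,232),(377,320)),((442,225),(444,325))):
    d=f(*q,34)-f(*p,34); print('y-ish ang',np.degrees(np.arctan2(d[1],d[0])))
for yaw in (124,126,128):
    c,s=np.cos(np.radians(yaw)),np.sin(np.radians(yaw)); X=np.array([c,s]);Y=np.array([-s,c])
    print(yaw,'worm rel',X@(wm-n)[:2],Y@(wm-n)[:2])
z=w['range_z']
for u,v in ((480,120),(418,286),(395,290),(650,375),(370,200)): 
    iu,iv=120+u//2,60+v//2; d=ray(w,iu,iv); P=w['eye']+d*z[iv,iu]; print(u,v,P.round(1))
save(w,'d.png',(255,140,355,230),8)
```

```text
nut [555.30974562 141.23667532  33.        ] worm [564.80170237 107.67763563  36.5       ] hole [604.47594869 -56.05649649  31.        ]
handle ang -76.00670138682979 x ang -233.50670138682977
handle ang -76.4508327554282 x ang -233.9508327554282
y-ish ang -138.2517906520214
y-ish ang -144.53326715826284
y-ish ang -141.93697755678923
124 worm rel -33.12953965707953 10.896788054079744
126 worm rel -32.72906561788943 12.046354285236182
128 worm rel -32.28871625377002 13.18124388929469
480 120 [634.4 126.2  18.4]
418 286 [564.6 107.5  35.8]
395 290 [556.8 114.4  33.9]
650 375 [591.6  -1.   31.4]
370 200 [582.1 144.8  34. ]
```

View pics/d.png

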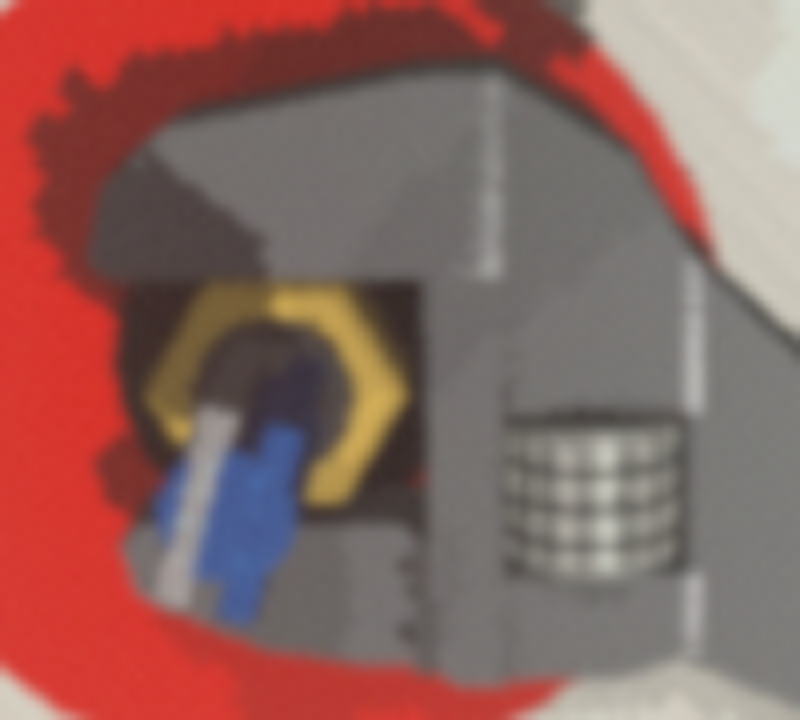

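Call:
play_rows:
  plan: "0 -0.4 0.9 0 0 0 0;0 -0.4 0.7 0 0 0 0;0 0 0 0 0 0 0;0 0 0 0 0 0 0;0 0 0 1.5 0 0 0;0 0 0 1.5 0 0 0;0 0 0 1.5 0 0 0;0 0 0 1.5 0 0 0;0 0 0 1.5 0 0 0;0 0 0 1.3 0 0 0;0 0 0 1 0 0 0;0 0 0 0.8 0 0 0;0 0 0 0.5 0 0 0;0 0 0 0 0 0 0;0 0 0 0 0 0 0"

```text
t: 5.7
ee_pos: [568.4, 98.3, 40.0]
orientation: [2.988, 0.968, 0.001]
ft_force: [-0.7, 0.5, -0.4]
width: 0.3
```

Run:
```python
from h import *
o=get_obs(); print(o['ee_pos'],o['ft_force'],o['width'])
w=grab('wrist'); save(w,'e.png',(200,120,480,330),2.8)
print(proj(w,[o['ee_pos'],[565,107.5,36.5]]))
```

```text
[568.41218547  98.26796713  39.99850451] [-0.68108468  0.46441056 -0.40739329] 0.28724289014491644
[[321.16361719 255.08866506]
 [302.98727436 247.5598091 ]]
```

View pics/e.png

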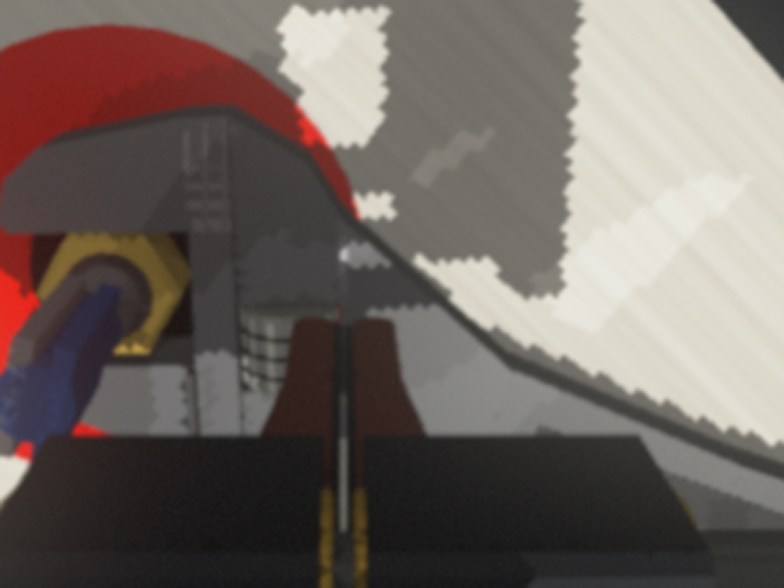

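The closed fingers stand just behind the worm at crop (345,320), with the worm at (290,340) and the bit well clear. Descending gently.

Call:
play_rows:
  plan: "0 0 -0.25 0.1 0 0 0;0 0 0 0.1 0 0 0;0 0 0 0.05 0 0 0;0 0 0 0 0 0 0"

```text
t: 6.25
ee_pos: [566.6, 100.3, 37.1]
orientation: [2.989, 0.969, -0.0]
ft_force: [0.2, -0.7, -1.3]
width: 0.5
```

Call:
play_rows:
  plan: "0 0 0 0.05 0 0 0;0 0 0 0.05 0 0 0;0 0 0 0 0 0 0"

```text
t: 6.62
ee_pos: [566.7, 100.3, 36.4]
orientation: [2.989, 0.968, 0.0]
ft_force: [-0.6, 0.8, 4.2]
width: 0.4
```

Call:
play_rows:
  plan: "0 0 0 0.03 0 0 0;0 0 0 0 0 0 0"

```text
t: 6.88
ee_pos: [566.8, 100.3, 36.3]
orientation: [2.989, 0.969, 0.0]
ft_force: [-1.8, -0.1, 6.1]
width: 0.0
```

Call:
play_rows:
  plan: "0 0 0 0.04 0 0 0;0 0 0 0 0 0 0"

```text
t: 7.12
ee_pos: [566.8, 100.3, 36.2]
orientation: [2.989, 0.968, 0.0]
ft_force: [-2.6, 0.4, 9.3]
width: 0.7
```

Call:
play_rows:
  plan: "0 0 -0.15 0.01 0 0 0;0 0 -0.15 0 0 0 0;0 0 -0.15 0 0 0 0;0 0 -0.15 0 0 0 0"

```text
t: 7.62
ee_pos: [564.7, 104.7, 36.1]
orientation: [2.987, 0.968, 0.005]
ft_force: [1.7, -3.7, 5.2]
width: 0.6
```

Call:
play_rows:
  plan: "0 0 -0.15 0 0 0 0;0 0 -0.15 0 0 0 0;0 0 -0.15 0 0 0 0;0 0 -0.15 0 0 0 0;0 0 -0.15 0 0 0 0"

```text
t: 8.25
ee_pos: [560.2, 111.0, 36.5]
orientation: [2.988, 0.968, 0.004]
ft_force: [0.4, -2.6, 9.6]
width: 0.9
```

Call:
play_rows:
  plan: "0 0 0 -0.3 0 0 0;0 0 0.7 0 0 0 0;0 0 0.65 0 0 0 0;0 0 0 0.15 0 0 0;0 0 0 0.15 0 0 0;0 0 0 0 0 0 0"

```text
t: 9.0
ee_pos: [566.7, 100.0, 35.6]
orientation: [2.988, 0.969, -0.0]
ft_force: [-1.3, -2.0, 3.9]
width: 0.3
```

Run:
```python
from h import *
o=get_obs(); print(o['ee_pos'],o['ft_force'],o['width'])
w=grab('wrist'); save(w,'f.png',(170,120,330,240),4)
```

```text
[566.65589529 100.03398561  35.55745458] [-1.33601727 -1.95447957  3.90710301] 0.3018845278173373
```

View pics/f.png

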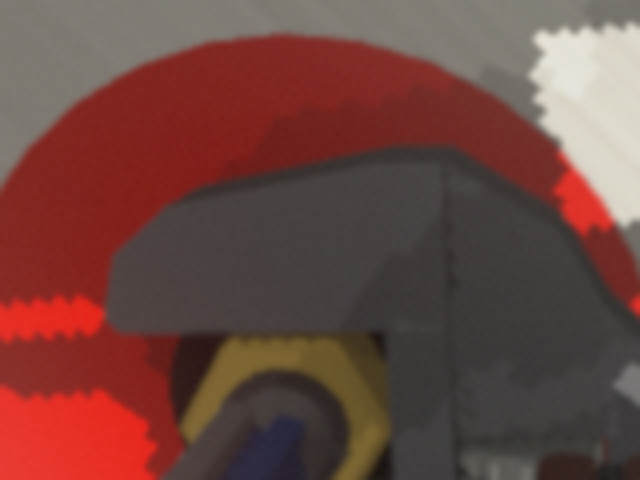

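The view shows the wrench has slid forward so the throat is close to the nut's corner (crop 388,420), so the strokes must start ~2 mm further forward.

Call:
play_rows:
  plan: "0 0 0 -0.2 0 0 0;0 0 -0.25 0 0 0 0;0 0 0 0.18 0 0 0;0 0 0 0 0 0 0"

```text
t: 9.55
ee_pos: [565.3, 102.5, 36.2]
orientation: [-2.988, -0.969, -0.0]
ft_force: [-1.8, -0.4, 10.0]
width: 0.6
```

Call:
play_rows:
  plan: "0 0 -0.15 0.02 0 0 0;0 0 -0.15 0 0 0 0;0 0 -0.15 0 0 0 0;0 0 -0.15 0 0 0 0"

```text
t: 10.05
ee_pos: [563.0, 106.5, 36.4]
orientation: [2.987, 0.969, 0.003]
ft_force: [-0.6, -6.4, 10.3]
width: 0.6
```

Call:
play_rows:
  plan: "0 0 -0.15 0 0 0 0;0 0 -0.15 0 0 0 0;0 0 -0.15 0 0 0 0;0 0 -0.15 0 0 0 0"

```text
t: 10.55
ee_pos: [559.2, 111.5, 36.4]
orientation: [2.987, 0.969, 0.003]
ft_force: [-0.4, -5.6, 9.9]
width: 0.9
```

Call:
play_rows:
  plan: "0 0 0 -0.3 0 0 0;0 0 0.6 0 0 0 0;0 0 0.6 0 0 0 0;0 0 0 0.15 0 0 0;0 0 0 0.15 0 0 0;0 0 0 0 0 0 0"

```text
t: 11.3
ee_pos: [565.5, 102.0, 36.1]
orientation: [2.988, 0.969, 0.001]
ft_force: [-1.7, -2.1, 8.9]
width: 0.5
```

Call:
play_rows:
  plan: "0 0 -0.16 0 0 0 0;0 0 -0.16 0 0 0 0;0 0 -0.16 0 0 0 0;0 0 -0.16 0 0 0 0"

```text
t: 11.8
ee_pos: [562.7, 106.6, 36.4]
orientation: [2.987, 0.969, 0.003]
ft_force: [-0.1, -8.0, 10.4]
width: 0.6
```

Call:
play_rows:
  plan: "0 0 -0.16 0 0 0 0;0 0 -0.16 0 0 0 0;0 0 -0.16 0 0 0 0;0 0 -0.16 0 0 0 0"

```text
t: 12.3
ee_pos: [558.5, 112.0, 36.3]
orientation: [2.987, 0.969, 0.002]
ft_force: [0.9, -6.0, 7.0]
width: 0.9
```

Call:
play_rows:
  plan: "0 0 0 -0.3 0 0 0;0 0 0.65 0 0 0 0;0 0 0.63 0 0 0 0;0 0 0 0.15 0 0 0;0 0 0 0.16 0 0 0;0 0 0 0 0 0 0;0 0 -0.16 0 0 0 0;0 0 -0.16 0 0 0 0;0 0 -0.16 0 0 0 0;0 0 -0.16 0 0 0 0"

```text
t: 13.55
ee_pos: [562.8, 106.6, 36.3]
orientation: [2.987, 0.969, 0.003]
ft_force: [0.4, -7.9, 10.7]
width: 0.6
```

Call:
play_rows:
  plan: "0 0 -0.16 0 0 0 0;0 0 -0.16 0 0 0 0;0 0 -0.16 0 0 0 0;0 0 -0.16 0 0 0 0"

```text
t: 14.05
ee_pos: [559.0, 111.7, 36.4]
orientation: [2.987, 0.969, 0.003]
ft_force: [1.2, -9.3, 9.8]
width: 0.3
```

Call:
play_rows:
  plan: "0 0 0 -0.3 0 0 0;0 0 0.65 0 0 0 0;0 0 0.63 0 0 0 0;0 0 0 0.15 0 0 0;0 0 0 0.15 0 0 0;0 0 0 0 0 0 0;0 0 -0.16 0 0 0 0;0 0 -0.16 0 0 0 0;0 0 -0.16 0 0 0 0;0 0 -0.16 0 0 0 0"

```text
t: 15.3
ee_pos: [563.4, 106.4, 36.3]
orientation: [2.986, 0.969, 0.005]
ft_force: [3.2, -10.4, 7.7]
width: 0.6
```

Call:
play_rows:
  plan: "0 0 -0.16 0 0 0 0;0 0 -0.16 0 0 0 0;0 0 -0.16 0 0 0 0;0 0 -0.16 0 0 0 0"

```text
t: 15.8
ee_pos: [559.9, 111.9, 36.5]
orientation: [2.987, 0.968, 0.006]
ft_force: [3.4, -6.1, 6.5]
width: 0.3
```

Drag now equals the normal force, which suggests skidding on a closed jaw. One more short stroke, then lift and look.

Call:
play_rows:
  plan: "0 0 0 -0.3 0 0 0;0 0 0.6 0 0 0 0;0 0 0.6 0 0 0 0;0 0 0 0.15 0 0 0;0 0 0 0.16 0 0 0;0 0 0 0 0 0 0;0 0 -0.16 0 0 0 0;0 0 -0.16 0 0 0 0;0 0 -0.16 0 0 0 0;0 0 -0.16 0 0 0 0"

```text
t: 17.05
ee_pos: [563.2, 107.0, 36.4]
orientation: [2.986, 0.969, 0.006]
ft_force: [2.9, -10.8, 9.4]
width: 0.3
```

Call:
play_rows:
  plan: "0 0 -0.16 0 0 0 0;0 0 -0.16 0 0 0 0"

```text
t: 17.3
ee_pos: [561.6, 109.2, 36.6]
orientation: [2.985, 0.969, 0.006]
ft_force: [3.6, -12.5, 11.8]
width: 0.4
```

Call:
play_rows:
  plan: "0 0 0 -0.3 0 0 0;0 0.2 0.5 -1 0 0 0;0 0 0 -2 0 0 0;0 0 0 -3 0 0 0;0 0 0 -3 0 0 0;0 0.3 1 -2 0 0 0;0 0 0 0 0 0 0;0 0 0 0 0 0 0"

```text
t: 18.3
ee_pos: [571.2, 101.6, 148.0]
orientation: [-2.988, -0.968, 0.001]
ft_force: [0.3, -0.1, 0.1]
width: 0.6
```

Run:
```python
from h import *
o=get_obs(); print(o['ee_pos'],o['ft_force'],o['width'])
w=grab('wrist')
q=proj(w,[555.3,141.2,33])[0].astype(int); print(q)
save(w,'g.png',(q[0]-40,q[1]-50,q[0]+80,q[1]+40),6.5)
np.save('q.npy',q)
```

```text
[571.24397345 101.60579612 147.9516451 ] [ 0.33033256 -0.05140836  0.06245887] 0.6135717338547921
[271 184]
```

View pics/g.png

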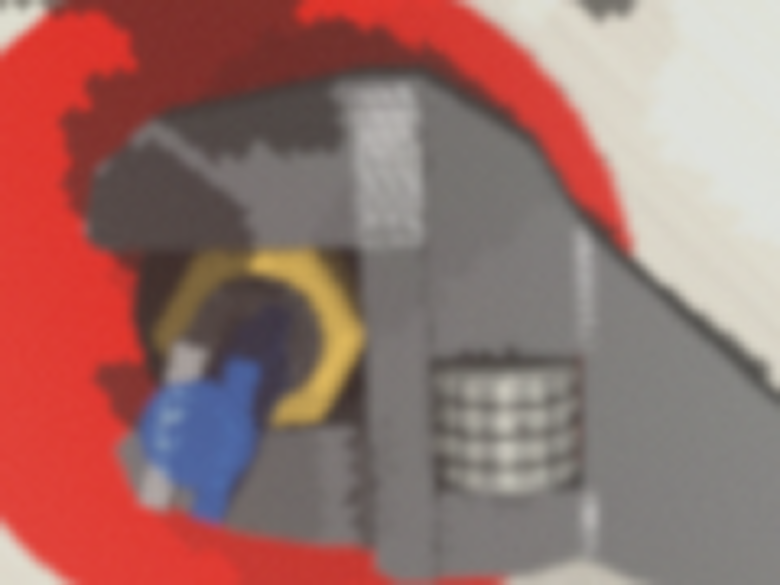

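The picture shows both nut flats flush against the jaws (gap gone at crop (290,248) and (300,425)). The worm skids with drag about equal to the press, so the jaw is snug. Next I go to the handle.

Call:
play_rows:
  plan: "3.4 0 0 0 0 0 -9.7;3.4 0 0 0 0 0 -9.7;3.4 0 0 0 0 0 -9.7;3.4 0 0 0 0 0 -9.7;3.4 0 0 0 0 0 -9.7;3.4 0 0 0 0 0 -9.7;3.4 0 0 0 0 0 -9.8;3.4 -3.2 -0.2 0 0 0 0;3.4 -3.3 -0.2 0 0 0 0;3.4 -3.3 -0.2 0 0 0 0;3.4 0 0 3 0 0 0;3.4 0 0 3 0 0 0;3.4 0 0 0 0 0 0;3.4 0 0 0 0 0 0"

```text
t: 20.1
ee_pos: [589.7, 5.1, 88.4]
orientation: [-1.936, -2.474, 0.0]
ft_force: [0.2, -0.0, 0.6]
width: 34.0
```

Run:
```python
from h import *
o=get_obs(); print(o['ee_pos'],rot(o['orientation']).round(3),o['width'])
w=grab('wrist')
print(proj(w,[o['ee_pos'],[588.7,5.2,31],[555.3,141.2,33]]))
save(w,'i.png',(160,30,480,330),2)
```

```text
[589.71321001   5.14850432  88.36931634] [[-0.241  0.971 -0.   ]
 [ 0.971  0.241  0.   ]
 [ 0.    -0.    -1.   ]] 34.002434448457436
[[320.69014915 253.64401806]
 [319.55647329 217.36660781]
 [319.84907451 -17.59017735]]
```

View pics/i.png

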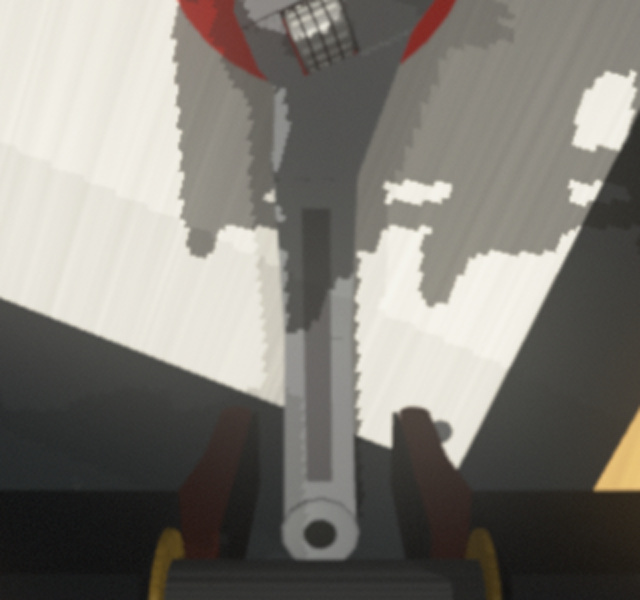

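The handle runs straight and centred between the open fingers (crop x≈320, grip at y≈374). Descending to straddle it.

Call:
play_rows:
  plan: "3.4 0 0 2 0 0 0;3.4 0 0 2 0 0 0;3.4 0 0 1.3 0 0 0;3.4 0 0 0.8 0 0 0;3.4 0 0 0.5 0 0 0;3.4 0 0 0.1 0 0 0;3.4 0 0 0 0 0 0"

```text
t: 21.02
ee_pos: [590.0, 4.9, 21.5]
orientation: [1.936, 2.474, 0.001]
ft_force: [0.4, -0.1, 0.7]
width: 34.1
```

Call:
play_rows:
  plan: "3.4 0 -0.25 0 0 0 0;3.4 0 -0.2 0 0 0 0;3.4 0 -0.1 0 0 0 0;3.4 0 0 0 0 0 0"

```text
t: 21.52
ee_pos: [584.3, 3.6, 21.3]
orientation: [1.936, 2.474, 0.0]
ft_force: [0.0, -0.1, 0.1]
width: 34.2
```

Call:
play_rows:
  plan: "3.4 0 -0.1 0 0 0 0;3.4 0 -0.1 0 0 0 0;3.4 0.005 -0.24 0 0 0 1;3.4 0.005 -0.37 0 0 0 1.5;3.4 0.005 -0.37 0 0 0 1.5;3.4 0.005 -0.37 0 0 0 1.5"

```text
t: 22.28
ee_pos: [569.2, 0.6, 21.3]
orientation: [2.054, 2.376, 0.001]
ft_force: [2.0, 2.8, -0.4]
width: 34.0
```

Call:
play_rows:
  plan: "3.4 0.005 -0.37 0 0 0 1.5;3.4 0.005 -0.37 0 0 0 1.5;3.4 0.005 -0.37 0 0 0 1.5;3.4 0.005 -0.37 0 0 0 1.5"

```text
t: 22.78
ee_pos: [554.5, -0.9, 21.3]
orientation: [2.176, 2.265, 0.001]
ft_force: [2.9, 2.1, 0.3]
width: 34.0
```

Call:
play_rows:
  plan: "3.4 0.01 -0.37 0 0 0 1.5;3.4 0.01 -0.37 0 0 0 1.5;3.4 0.01 -0.37 0 0 0 1.5;3.4 0.01 -0.37 0 0 0 1.5;3.4 0.01 -0.37 0 0 0 1.5;3.4 0.01 -0.37 0 0 0 1.5;3.4 0.01 -0.37 0 0 0 1.5;3.4 0.01 -0.37 0 0 0 1.5"

```text
t: 23.78
ee_pos: [524.8, 1.4, 21.2]
orientation: [2.401, 2.026, 0.0]
ft_force: [4.2, 1.6, 1.2]
width: 34.1
```

Run:
```python
from h import *
o=get_obs(); T=rot(o['orientation']); c=o['ee_pos']+T[:,1]*5.75
d=c[:2]-[555.3,141.2]; print(o['ee_pos'],o['ft_force'],T[:,1],np.degrees(np.arctan2(d[1],d[0])),np.hypot(*d), T.T@o['ft_force'])
w=grab('wrist')
q=proj(w,[555.3,141.2,33])[0]; print(q)
save(w,'j.png',(160,0,480,300),2)
```

```text
[524.78593351   1.42218542  21.20586339] [4.15329118 1.61809429 1.21160245] [ 9.85737975e-01 -1.68287332e-01  1.39326493e-04] -100.01138992181153 142.92170498559688 [ 2.29395262  3.82192087 -1.2110902 ]
[337.97978712 -85.13186441]
```

View pics/j.png

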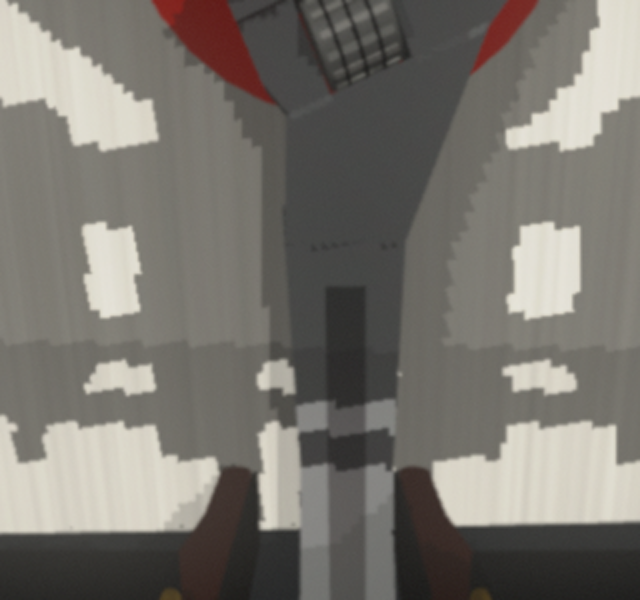

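The right finger pad bears on the handle edge (crop x≈397) with the wrench head in place. About 24° is done, so I continue more slowly.

Call:
play_rows:
  plan: "3.4 0.02 -0.3 0 0 0 1.2;3.4 0.02 -0.3 0 0 0 1.2;3.4 0.02 -0.3 0 0 0 1.2;3.4 0.02 -0.3 0 0 0 1.2;3.4 0.02 -0.3 0 0 0 1.2;3.4 0.02 -0.3 0 0 0 1.2;3.4 0.02 -0.3 0 0 0 1.2;3.4 0.02 -0.3 0 0 0 1.2"

```text
t: 24.82
ee_pos: [501.6, 8.8, 21.1]
orientation: [-2.562, -1.818, 0.001]
ft_force: [2.6, -3.4, -0.1]
width: 34.0
```

Call:
play_rows:
  plan: "3.4 0.01 -0.12 0 0 0 0.5;3.4 0.01 -0.12 0 0 0 0.5;3.4 0.01 -0.12 0 0 0 0.5"

```text
t: 25.2
ee_pos: [498.5, 10.3, 21.1]
orientation: [-2.584, -1.786, 0.001]
ft_force: [2.0, -3.1, -0.5]
width: 34.2
```

Call:
play_rows:
  plan: "3.4 0.01 -0.1 0 0 0 0.4;3.4 0.01 -0.1 0 0 0 0.4"

```text
t: 25.45
ee_pos: [496.8, 11.1, 21.1]
orientation: [-2.597, -1.768, 0.0]
ft_force: [1.8, -2.0, -0.7]
width: 34.1
```

Call:
play_rows:
  plan: "3.4 0.01 -0.07 0 0 0 0.3;3.4 0.01 -0.07 0 0 0 0.3;3.4 0 0 0 0 0 0"

```text
t: 25.82
ee_pos: [495.6, 11.8, 21.2]
orientation: [-2.606, -1.755, 0.0]
ft_force: [2.2, -1.4, -0.7]
width: 34.1
```

Call:
play_rows:
  plan: "3.4 0.01 -0.06 0 0 0 0.3;3.4 0 0 0 0 0 0"

```text
t: 26.08
ee_pos: [495.1, 12.1, 21.2]
orientation: [-2.61, -1.748, 0.0]
ft_force: [1.6, -1.8, -0.2]
width: 33.9
```

Call:
play_rows:
  plan: "3.4 0.01 -0.06 0 0 0 0.3;3.4 0 0 0 0 0 0"

```text
t: 26.32
ee_pos: [494.7, 12.4, 21.2]
orientation: [2.615, 1.741, 0.0]
ft_force: [1.6, -1.4, 0.6]
width: 34.2
```

Call:
play_rows:
  plan: "3.4 0.01 -0.06 0 0 0 0.3;3.4 0 0 0 0 0 0"

```text
t: 26.58
ee_pos: [494.2, 12.8, 21.2]
orientation: [2.62, 1.734, -0.0]
ft_force: [1.0, -2.6, -0.7]
width: 34.1
```

Call:
play_rows:
  plan: "3.4 0.01 -0.06 0 0 0 0.3;3.4 0.01 -0.06 0 0 0 0.3;3.4 0 0 0 0 0 0"

```text
t: 26.95
ee_pos: [493.1, 13.4, 21.2]
orientation: [-2.629, -1.72, 0.0]
ft_force: [1.2, -2.4, 0.1]
width: 34.2
```

Call:
play_rows:
  plan: "3.4 0.01 -0.06 0 0 0 0.3;3.4 0 0 0 0 0 0"

```text
t: 27.2
ee_pos: [492.6, 13.8, 21.2]
orientation: [2.633, 1.714, 0.0]
ft_force: [1.6, -2.4, 0.6]
width: 34.3
```

Call:
play_rows:
  plan: "3.4 0.01 -0.06 0 0 0 0.3;3.4 0 0 0 0 0 0"

```text
t: 27.45
ee_pos: [492.1, 14.1, 21.2]
orientation: [2.638, 1.707, 0.0]
ft_force: [1.8, -3.0, 0.1]
width: 34.2
```

Call:
play_rows:
  plan: "3.4 0.01 -0.06 0 0 0 0.3;3.4 0 0 0 0 0 0"

```text
t: 27.7
ee_pos: [491.6, 14.4, 21.2]
orientation: [-2.642, -1.7, 0.0]
ft_force: [2.3, -2.5, 0.2]
width: 33.8
```

Call:
play_rows:
  plan: "3.4 0 -0.06 0 0 0 0.2;3.4 0 0 0 0 0 0"

```text
t: 27.95
ee_pos: [491.1, 14.7, 21.2]
orientation: [-2.645, -1.695, -0.0]
ft_force: [2.4, -2.0, -0.6]
width: 34.2
```

Call:
play_rows:
  plan: "3.4 0 -0.06 0 0 0 0.2;3.4 0 0 0 0 0 0"

```text
t: 28.2
ee_pos: [490.5, 14.9, 21.2]
orientation: [-2.648, -1.69, -0.0]
ft_force: [2.5, -2.3, 0.0]
width: 34.0
```

```bash
cat > st.py <<'E'
from h import *
o=get_obs(); T=rot(o['orientation']); c=o['ee_pos']+T[:,1]*5.75
d=c[:2]-[555.3,141.2]; print(o['t'],o['ee_pos'],'tool F',(T.T@o['ft_force']).round(2),'M',o['moment'].round(3),'handle',np.degrees(np.arctan2(d[1],d[0])),np.hypot(*d),'yang',np.degrees(np.arctan2(T[1,1],T[0,1])))
E
python3 st.py
```

```text
28.2 [490.53708542  14.93909593  21.18764916] tool F [-1.08  3.21 -0.  ] M [-0.556 -0.206 -0.011] handle -114.83229599597495 141.7909673724004 yang -24.891676495310293
```

Call:
play_rows:
  plan: "3.4 0.01 -0.06 0 0 0 0.2;3.4 0 0 0 0 0 0"

```text
t: 28.45
ee_pos: [490.0, 15.2, 21.2]
orientation: [2.651, 1.686, -0.0]
ft_force: [2.7, -2.9, -0.1]
width: 34.2
```

Call:
play_rows:
  plan: "3.4 0.01 -0.06 0 0 0 0.2;3.4 0 0 0 0 0 0"

```text
t: 28.7
ee_pos: [489.7, 15.5, 21.2]
orientation: [2.654, 1.681, 0.0]
ft_force: [3.2, -4.4, 0.2]
width: 33.9
```

Call:
play_rows:
  plan: "3.4 0.01 -0.06 0 0 0 0.2;3.4 0 0 0 0 0 0"

```text
t: 28.95
ee_pos: [489.2, 15.8, 21.2]
orientation: [2.657, 1.676, 0.0]
ft_force: [2.4, -4.1, -0.8]
width: 33.9
```

```bash
python3 st.py
```

```text
28.95 [489.24182246  15.84309125  21.2055164 ] tool F [-2.65  3.87  0.82] M [-0.896 -0.442 -0.002] handle -115.46179800505806 141.58326306436498 yang -25.491550109506154
```

Call:
play_rows:
  plan: "3.4 0 -0.04 0 0 0 0.15;3.4 0 0 0 0 0 0"

```text
t: 29.2
ee_pos: [489.1, 16.0, 21.2]
orientation: [2.658, 1.673, 0.001]
ft_force: [4.7, -5.3, -1.6]
width: 33.8
```

Call:
play_rows:
  plan: "3.4 0 -0.04 0 0 0 0.15;3.4 0 0 0 0 0 0"

```text
t: 29.45
ee_pos: [488.5, 16.3, 21.2]
orientation: [2.661, 1.67, 0.001]
ft_force: [3.1, -3.7, -1.4]
width: 34.1
```

```bash
python3 st.py
```

```text
29.45 [488.51339386  16.32249671  21.20564322] tool F [-2.02  4.44  1.42] M [-0.67  -0.479  0.042] handle -115.81160629600933 141.49602240872676 yang -25.788552343382285
```

Call:
play_rows:
  plan: "3.4 0 -0.03 0 0 0 0.1;3.4 0 0 0 0 0 0;3.4 0 0 0 0 0 0"

```text
t: 29.82
ee_pos: [488.2, 16.4, 21.2]
orientation: [2.662, 1.667, 0.0]
ft_force: [3.9, -3.3, -0.7]
width: 34.0
```

```bash
python3 st.py
```

```text
29.825 [488.20976168  16.43853459  21.21297362] tool F [-1.25  4.91  0.74] M [-0.605 -0.552  0.02 ] handle -115.942714585676 141.53388765227356 yang -25.885706130930323
```

Call:
play_rows:
  plan: "3.4 0 -0.03 0 0 0 0.1;3.4 0 0 0 0 0 0;3.4 0 0 0 0 0 0"

```text
t: 30.2
ee_pos: [487.9, 16.6, 21.2]
orientation: [2.664, 1.665, 0.0]
ft_force: [3.6, -2.4, -1.4]
width: 34.1
```

```bash
python3 st.py
```

```text
30.2 [487.93416355  16.56365914  21.19829144] tool F [-0.59  4.24  1.4 ] M [-0.637 -0.581  0.025] handle -116.06518252229178 141.5527328555381 yang -25.99004702971385
```

Call:
play_rows:
  plan: "3.4 0 -0.04 0 0 0 0.15;3.4 0 0 0 0 0 0"

```text
t: 30.45
ee_pos: [487.5, 16.7, 21.2]
orientation: [2.666, 1.662, 0.0]
ft_force: [4.0, -3.1, -0.7]
width: 34.2
```

```bash
python3 st.py
```

```text
30.45 [487.47080388  16.74261543  21.22234379] tool F [-1.08  4.95  0.74] M [-0.616 -0.546  0.03 ] handle -116.26540494297178 141.6112273397683 yang -26.13740335794004
```

Call:
play_rows:
  plan: "3.4 0 -0.04 0 0 0 0.15;3.4 0 0 0 0 0 0"

```text
t: 30.7
ee_pos: [487.2, 16.9, 21.2]
orientation: [2.668, 1.658, 0.0]
ft_force: [3.1, -3.9, -1.7]
width: 34.2
```

```bash
python3 st.py
```

```text
30.7 [487.18936244  16.9004533   21.24200732] tool F [-2.16  4.49  1.75] M [-0.646 -0.574  0.028] handle -116.39577520856506 141.6101867948818 yang -26.292733317330097
```

Call:
play_rows:
  plan: "3.4 0 -0.04 0 0 0 0.15;3.4 0 0 0 0 0 0"

```text
t: 30.95
ee_pos: [486.9, 17.0, 21.2]
orientation: [2.67, 1.654, 0.001]
ft_force: [4.0, -2.9, -1.2]
width: 34.2
```

```bash
python3 st.py
```

```text
30.95 [486.89737122  17.03632367  21.21796937] tool F [-0.84  4.88  1.22] M [-0.581 -0.691 -0.034] handle -116.52601378961491 141.63375576004842 yang -26.443176303128084
```

Call:
play_rows:
  plan: "3.4 0 -0.06 0 0 0 0.15;3.4 0 0 0 0 0 0"

```text
t: 31.2
ee_pos: [486.5, 17.3, 21.2]
orientation: [2.672, 1.651, 0.001]
ft_force: [4.4, -3.2, -1.7]
width: 34.0
```

```bash
python3 st.py
```

```text
31.2 [486.50337682  17.26983212  21.22466665] tool F [-0.92  5.39  1.68] M [-0.689 -0.673 -0.02 ] handle -116.71082975972955 141.61631263962545 yang -26.590531530970036
```

Call:
play_rows:
  plan: "3.4 0 -0.06 0 0 0 0.15;3.4 0 0 0 0 0 0"

```text
t: 31.45
ee_pos: [485.7, 17.7, 21.2]
orientation: [2.675, 1.648, 0.0]
ft_force: [3.1, -1.4, -0.1]
width: 33.7
```

```bash
python3 st.py
```

```text
31.45 [485.65458232  17.69474839  21.23819496] tool F [0.17 3.43 0.09] M [-0.493 -0.545  0.012] handle -117.09480915535147 141.63638108325415 yang -26.7393704999496
```

Force dropped with a small slip, which is ambiguous: either the nut is still turning or something gave. I back off and look from above.

Call:
play_rows:
  plan: "3.4 0 0.35 0 0 0 0;3.4 0 0 -2 0 0 0;3.4 0 0 -4 0 0 0;3.4 2 0 -4 0 0 0;3.4 5 0 -2.7 0 0 0;3.4 5 0 0 0 0 0;3.4 0 0 0 0 0 0;3.4 0 0 0 0 0 0"

```text
t: 32.45
ee_pos: [541.1, 122.9, 147.3]
orientation: [-2.673, -1.648, 0.005]
ft_force: [-1.2, -0.1, 0.9]
width: 34.0
```

```bash
cp wrist.npz old.npz
python3 - <<'E'
from h import *
o=get_obs(); print(o['ee_pos'],o['ft_force'])
w=grab('wrist'); q=proj(w,[[555.3,141.2,33]])[0].astype(int); print(q)
x0,y0=max(q[0]-50,0),max(q[1]-50,0); print(x0,y0)
save(w,'k.png',(x0,y0,x0+110,y0+85),7)
E
```

```text
[541.07267722 122.87042464 147.27242656] [-1.16310899 -0.08881356  0.92660409]
[327 169]
277 119
```

View pics/k.png

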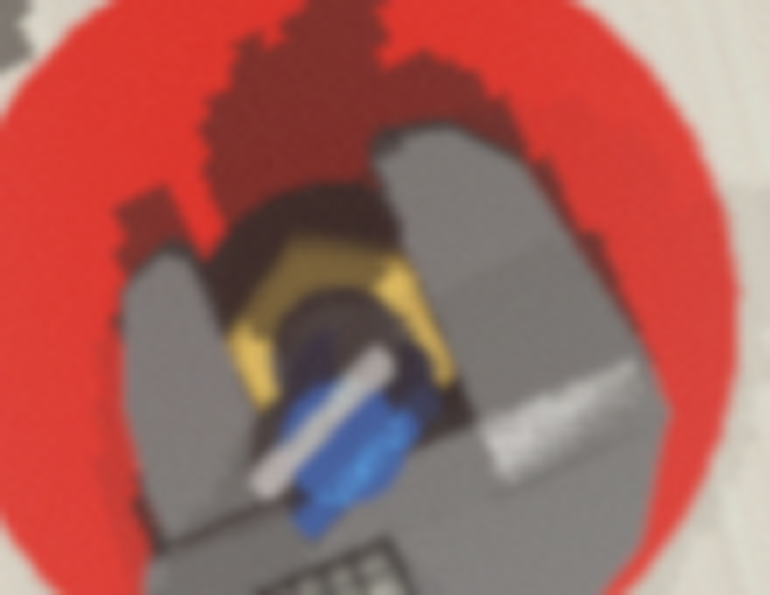

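The jaws are still flush on both nut flats (crop (430,320) and (250,370)). Now I measure how far the nut has turned.

Run:
```python
from h import *
w=np.load('wrist.npz')
def ang(im,p,q,z):
    d=at_z(im,*q,z)-at_z(im,*p,z); return np.degrees(np.arctan2(d[1],d[0]))
k=lambda u,v:(277+u/7,119+v/7)
print('now jaw right',ang(w,k(400,215),k(478,412),34),'nut right',ang(w,k(395,262),k(452,378),33),'left jaw',ang(w,k(185,250),k(256,412),34),'nut left',ang(w,k(232,335),k(265,405),33))
print('throat',ang(w,k(165,548),k(475,430),34))
# handle axis now: fit steel handle from range: points z 29..33 along handle
z=w['range_z']; vv,uu=np.nonzero(z>0)
p=cv2.undistortPoints(np.stack([uu,vv],1).astype(float)[:,None],K(w),w['distortion'].astype(float))[:,0]
P=w['eye']+(np.c_[p,np.ones(len(p))]*z[vv,uu][:,None])@rot(w['attitude']).T
n=np.array([555.3,141.2]); 
d=P[:,:2]-n; r=np.hypot(*d.T); a=np.degrees(np.arctan2(d[:,1],d[:,0]))
m=(P[:,2]>28)&(P[:,2]<33.5)&(r>60)&(r<140)&(abs(a+116)<15)
for lo in range(60,140,20):
    s=m&(r>=lo)&(r<lo+20); 
    if s.sum()>20: print(lo,s.sum(),a[s].min(),a[s].max(),np.median(a[s]), (a[s].min()+a[s].max())/2)
print('nut now',at_z(w,*k(342,330),33))
```

```text
now jaw right -94.5458021613185 nut right -90.14693224591447 left jaw -93.73068113395507 nut left -92.10463036206558
throat -5.214859123560792
60 676 -128.87616504122136 -101.02978532490974 -116.42105478665357 -114.95297518306555
80 576 -126.53993507416348 -108.15859858730141 -117.01247871132021 -117.34926683073245
100 503 -123.64796648473309 -110.22603003254659 -116.89276985454292 -116.93699825863985
120 265 -122.09692804507854 -111.61205019573251 -116.8229761062708 -116.85448912040553
nut now [555.6181123  143.98735053  33.        ]
```

Run:
```python
from h import *
from scipy.optimize import minimize
w=dict(np.load('wrist.npz'))
def fit(img,off,W,c0):
    hsv=cv2.cvtColor(img,cv2.COLOR_BGR2HSV); m=cv2.inRange(hsv,(16,90,40),(34,255,255))
    m=cv2.morphologyEx(m,cv2.MORPH_OPEN,np.ones((2,2)))
    q=proj(W,[*c0,33])[0]-off; H,Wd=m.shape
    vv,uu=np.nonzero(m); s=np.hypot(uu-q[0],vv-q[1])<26; uu,vv=uu[s]+off[0],vv[s]+off[1]
    P=np.array([at_z(W,u,v,33)[:2] for u,v in zip(uu,vv)])
    def cost(x,p=0):
        a=np.radians(x[2]+60*np.arange(6)); d=((P-x[:2])@np.array([np.cos(a),np.sin(a)])).max(1)
        # outer pixels should sit within hexagon; robust
        return (np.clip(d-11.7,0,None)**2).sum()
    best=[]
    for a in np.arange(0,60,2.):
        r=minimize(cost,[*c0,a],method='Nelder-Mead',options=dict(xatol=.01,fatol=.01)); best.append((r.fun,*r.x))
    best.sort(); print(len(P)); print(np.round(best[:6],2))
fit(w['pixels'][:,:,::-1].copy(),np.array([0,0]),w,(555.3,141.2))
# initial: rebuild from c.png (2x crop at 120,60)
c=cv2.resize(cv2.imread('pics/c.png'),(400,300),interpolation=cv2.INTER_AREA)
o=get_obs(); T=rot(o['orientation']); C=T.T@rot(w['attitude']); t=T.T@(w['eye']-o['ee_pos'])
T0=np.array([[.809,.588,0],[.588,-.809,0],[0,0,-1]])
W0=dict(w,eye=np.array([625.81872727,159.54231741,312.28867399]),attitude=T0@C)
fit(c,np.array([120,60]),W0,(555.3,141.2))
# after-snug picture g: 6.5x crop at (231,134), TCP (571.24,101.6,147.95)
g=cv2.resize(cv2.imread('pics/g.png'),(120,90),interpolation=cv2.INTER_AREA)
Wg=dict(w,eye=np.array([571.244,101.606,147.952])+T0@t,attitude=T0@C)
fit(g,np.array([231,134]),Wg,(555.3,141.2))
```

```text
280
[[  1.28 554.6  141.58  -6.49]
 [  1.28 554.61 141.58  53.52]
 [  1.28 554.61 141.58  53.51]
 [  1.28 554.6  141.58  -6.49]
 [  1.28 554.6  141.58  53.51]
 [  1.28 554.6  141.58  -6.49]]
372
[[ 28.16 554.33 139.83  37.37]
 [ 28.16 554.33 139.83  37.37]
 [ 28.16 554.33 139.83  37.37]
 [ 28.16 554.33 139.83  37.37]
 [ 28.16 554.33 139.83  37.37]
 [ 28.16 554.33 139.83  37.37]]
330
[[  9.88 554.91 140.07  35.39]
 [  9.88 554.91 140.07  35.39]
 [  9.88 554.91 140.07  35.4 ]
 [  9.88 554.91 140.07  35.39]
 [  9.88 554.91 140.07  35.39]
 [  9.88 554.91 140.07  35.39]]
```

The hexagon fit puts the nut about 42–44° (±2°) from its start and square in the jaws, so it is at or very near firm. I go back for one confirming push with a force limit.

Call:
play_rows:
  plan: "3.4 -5 0 0 0 0 0;3.4 -5 0 2.7 0 0 0;3.4 -2 0 4 0 0 0;3.4 0 0 4 0 0 0;3.4 0 0 2 0 0 0;3.4 0 -0.2 0 0 0 0;3.4 0 -0.1 0 0 0 0;3.4 0 0 0 0 0 0"

```text
t: 33.5
ee_pos: [485.8, 17.1, 21.5]
orientation: [-2.675, -1.647, 0.0]
ft_force: [-1.0, -0.3, 0.5]
width: 33.9
```

Call:
play_rows:
  plan: "3.4 0 -0.05 0 0 0 0;3.4 0 0 0 0 0 0"

```text
t: 33.75
ee_pos: [486.0, 17.6, 21.5]
orientation: [2.674, 1.647, 0.001]
ft_force: [0.9, -1.3, 0.6]
width: 33.9
```

```bash
python3 st.py
```

```text
33.75 [485.9731273   17.57561157  21.54491131] tool F [-0.75  1.42 -0.58] M [-0.302 -0.108  0.03 ] handle -116.95810468275418 141.59708461688118 yang -26.732637323134828
```

Call:
play_rows:
  plan: "3.4 0 -0.03 0 0 0 0;3.4 0 0 0 0 0 0"

```text
t: 34.0
ee_pos: [486.0, 17.7, 21.4]
orientation: [2.674, 1.647, 0.002]
ft_force: [1.3, -2.1, 2.3]
width: 33.8
```

```bash
python3 st.py
```

```text
34.0 [485.99910004  17.72677565  21.44511074] tool F [-1.26  2.07 -2.33] M [-0.459 -0.321 -0.002] handle -116.97648660604177 141.45031534338125 yang -26.730008819692987
```

Call:
play_rows:
  plan: "3.4 0 -0.04 0 0 0 0;3.4 0 0 0 0 0 0"

```text
t: 34.25
ee_pos: [485.9, 17.8, 21.4]
orientation: [2.674, 1.647, 0.002]
ft_force: [3.1, -3.1, 1.6]
width: 33.9
```

```bash
python3 st.py
```

```text
34.25 [485.87784458  17.80702727  21.41547155] tool F [-1.42  4.17 -1.62] M [-0.756 -0.534  0.045] handle -117.03501170881968 141.43406689483083 yang -26.731931326498888
```

Call:
play_rows:
  plan: "3.4 0 -0.04 0 0 0 0;3.4 0 0 0 0 0 0"

```text
t: 34.5
ee_pos: [485.6, 17.9, 21.4]
orientation: [2.674, 1.647, 0.002]
ft_force: [4.3, -4.5, 1.7]
width: 34.2
```

```bash
python3 st.py
```

```text
34.5 [485.62074366  17.94009077  21.43011986] tool F [-2.07  5.82 -1.7 ] M [-0.797 -0.663 -0.012] handle -117.15228860203251 141.43234020705995 yang -26.728336026021527
```

Call:
play_rows:
  plan: "3.4 0 -0.04 0 0 0 0;3.4 0 0 0 0 0 0"

```text
t: 34.75
ee_pos: [485.4, 18.1, 21.5]
orientation: [2.674, 1.647, 0.003]
ft_force: [4.4, -4.6, 2.0]
width: 33.8
```

```bash
python3 st.py
```

```text
34.75 [485.38252602  18.05451163  21.45670465] tool F [-2.12  6.   -2.03] M [-0.907 -0.696  0.016] handle -117.25930684310839 141.43961595316975 yang -26.729611422095537
```

Handle force is 6 N (0.84 N m) against 2–3 N while turning freely. That is more than nut friction can explain, so the nut is firm. Releasing and checking.

Call:
play_rows:
  plan: "3.4 0 0 0 0 0 0;3.4 0 0.2 0 0 0 0;3.4 0 0.4 0 0 0 0;3.4 0 0 -2 0 0 0;3.4 0 0 -4 0 0 0;3.4 2 0 -4 0 0 0;3.4 5 0 -2.7 0 0 0;3.4 5 0 0 0 0 0;3.4 0 0 0 0 0 0;3.4 0 0 0 0 0 0"

```text
t: 36.0
ee_pos: [542.2, 122.4, 147.3]
orientation: [-2.674, -1.648, 0.004]
ft_force: [-1.0, -0.2, -1.0]
width: 33.9
```

Run:
```python
from h import *
o=get_obs(); print(o['ee_pos'],o['ft_force'])
w=grab('wrist'); q=proj(w,[[555.3,141.2,33]])[0].astype(int); print(q)
x0,y0=q[0]-50,q[1]-40
save(w,'l.png',(x0,y0,x0+110,y0+80),7)
```

```text
[542.20995582 122.41888282 147.29366573] [-0.97724883 -0.193705   -1.04959007]
[325 169]
```

View pics/l.png

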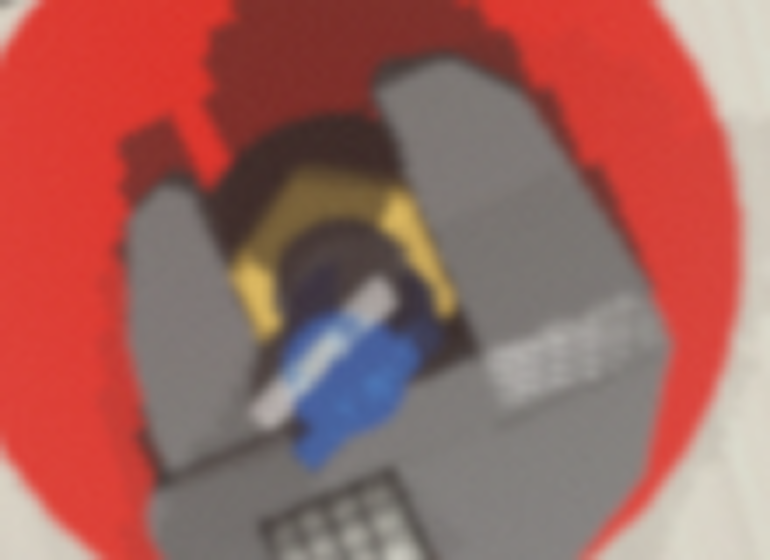

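Run:
```python
from h import *
w=dict(np.load('wrist.npz')); k=lambda u,v:(275+u/7,129+v/7)
A=[at_z(w,*k(*p),34)[:2] for p in ((405,165),(475,340))]; B=[at_z(w,*k(*p),34)[:2] for p in ((210,210),(258,340))]
d=A[1]-A[0]; d/=np.hypot(*d); n=np.array([-d[1],d[0]]); print('gap now',[n@(b-A[0]) for b in B])
o=get_obs(); T=rot(o['orientation']); C=T.T@rot(w['attitude']); t=T.T@(w['eye']-o['ee_pos'])
T0=np.array([[.809,.588,0],[.588,-.809,0],[0,0,-1]])
Wg=dict(w,eye=np.array([571.244,101.606,147.952])+T0@t,attitude=T0@C)
g=lambda u,v:(231+u/6.5,134+v/6.5)
A2=[at_z(Wg,*g(*p),34)[:2] for p in ((130,247),(355,249))]; B2=[at_z(Wg,*g(*p),34)[:2] for p in ((270,428),(355,428))]
d2=A2[1]-A2[0]; d2/=np.hypot(*d2); n2=np.array([-d2[1],d2[0]]); print('gap snug',[n2@(b-A2[0]) for b in B2])
# throat to nut centre now
c=np.array([554.6,141.6]); th=[at_z(w,*k(*p),34)[:2] for p in ((180,470),(475,352))]
e=th[1]-th[0]; e/=np.hypot(*e); print('throat dist',abs(np.cross(e,c-th[0]))); th=[at_z(Wg,*g(*p),34)[:2] for p in ((362,250),(362,420))]
e=th[1]-th[0]; e/=np.hypot(*e); print('snug',abs(np.cross(e,np.array([554.9,140.1])-th[0])), 'jaw mid now',n@(c-A[0]))
```

```text
gap now [np.float64(-22.726108461621237), np.float64(-23.49610148712396)]
gap snug [np.float64(-23.48476316829718), np.float64(-23.379412681170653)]
throat dist 13.12133841330529
snug 12.092789892366776 jaw mid now -11.48571679236177<stdin>:13: DeprecationWarning: Arrays of 2-dimensional vectors are deprecated. Use arrays of 3-dimensional vectors instead. (deprecated in NumPy 2.0)
<stdin>:14: DeprecationWarning: Arrays of 2-dimensional vectors are deprecated. Use arrays of 3-dimensional vectors instead. (deprecated in NumPy 2.0)
```

The gap is unchanged (about 23.1 mm now, 23.4 mm when snugged, same measuring bias). The nut is central and the robot is clear, so I hand in.

```bash
python3 -c "
from workcell import *
print(close_job())"
```

```text
the job is handed in; nothing more can be done
None
```

I closed the jaw on the nut, swung the handle clockwise until the nut came up firm, let go, and handed the job in at about 36 s. The hand-in gave no verdict.

**Closing the jaw:** I stroked the worm with the closed fingertips at about 10 N, in six strokes. By the end the drag matched the press, so the finger was skidding, and the picture showed both nut flats flush with the jaws.

**Turning the nut:** I pushed the handle with one finger pad through about 41°. On the last push the handle met about 6 N (0.84 N m), against 2–3 N at the start of the final slow approach. The nut's friction alone cannot account for that, so I took it as firm.

**Last checks:**
- **Jaw opening:** it measured about 23.1 mm at the end and about 23.4 mm when first snugged. Both read low by the same bias, so I take the jaw as unmoved.
- **Wrench position:** the wrench is still centred on the nut to within 1–2 mm.
- **Robot:** it stands clear at 147 mm height with no contact force.

**What disagreed:**
- **Nut angle:** the picture put the nut's turn at 42–44° (±2°), against a possible 37–40°. The image therefore supports firm but cannot prove the 0.69 rad mark by itself; the force rise is the better evidence.
- **Stick-slip:** near the end the force twice dropped after a slip, once from 6.5 to 4.4 N and once from 5.4 to 3.4 N. After the second drop I backed off and looked, and found the jaw still flush.

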